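# Load a waffle into the splitting jig under its hold-down spring

## Task

Load the waffle that lies on the splitting jig's steel infeed ready for the knife: put a fingertip on top of it, press it down hard on the bed, and keep pressing while you slide it between the white cheeks and under the leaf-spring hold-down until its rim is fully home against the two stop pins. Do not pick the waffle up, do not touch the spring itself, and leave the things standing round the jig where they are. Finish clear of the jig, with the waffle left lying flat under the spring.

Things in the scene. Friction and masses are not known exactly. Their poses are not given: they have to be found in the camera images.
- waffle: the waffle to load: a round, stiff baked disc, 86 mm across (rim radius 41 to 43 mm) and 9 mm thick, 15 to 31 g. It starts flat on the jig's infeed, up to 35 mm to either side of the lane's centre line. Origin: centre of its underside, z up. Press on its rear half: the spring comes to lie over the front half. A fingertip that presses too lightly slips on it.
- jig: the splitting jig, screwed to the table: a 266 x 180 mm steel plate, its upper face (the bed) level, 12 mm above the table. Origin: on the table under the plate; +x runs along the lane from the infeed to the stop pins, y across the lane, z up. Infeed: the open plate from x = -135 to -45 mm, y = -87 to 87 mm, with a lip 5 mm high round it. All its surfaces are slick (friction about 0.15).
- bed: the jig's polished steel plate on which the waffle slides; fixed. Origin on its upper face, 12 mm straight above the jig's origin, same axes.
- mouth (a point): on the bed, middle of the lane's mouth (jig x = -12 mm, y = 0), axes as the jig's. The lane, 92 mm wide, runs from here to jig x = 122 mm between two white cheeks 12 mm thick, whose tops are 18 mm above the bed. Before the mouth, low flared lead-in strips (4 mm high) narrow from about 140 mm apart at jig x = -45 mm to the lane's width.
- home (a point): on the bed: where the waffle's origin lies when its rim touches both stop pins (jig x = 35 mm, y = 0); axes as the jig's. The pins, 8 mm thick and 14 mm high, stand at jig x = 77.5 mm, y = 20 and -20 mm. Behind them a bridge crosses the lane at jig x = 96 to 120 mm, its top with screws 36 mm above the bed; it carries the leaf spring.
- toe (a point): lower end of the rounded knuckle of the leaf spring, on the lane's centre line; at rest at jig x = 52 mm, 3.5 mm above the bed. From there the leaf's toe turns up towards the infeed at 40 degrees and ends at jig x = 36 mm, about 17 mm above the bed. The leaf is a dark steel strip 22 mm wide, rising from the knuckle to the bridge. It moves with the leaf.
- leaf (a joint): hinge value (rad) of the leaf spring: 0 with nothing under it, growing as the toe is lifted; about 0.12 with the waffle under it. It presses down with about 1.3 N at rest and 3 N with the waffle under it. Getting the waffle's rim in under the toe takes about 5 N along the lane, so that a light touch slips; a press of some 15 to 20 N carries it in.
- waffle_03: bystander: a loose brown waffle disc, 86 mm across, 10 mm thick, on the table left of the jig. Origin: centre of its underside.
- waffle_09: bystander: a loose waffle disc, 85 mm across, 9 mm thick, on the table on the right of the jig. Origin: centre of its underside.
- jar: bystander: lidded jar, 66 mm across and 84 mm high, standing on the table on the right. Origin: centre of its underside.

How it is judged:
By the outcome, as a careful person would: the job done as asked, in the order asked, and still so for the second after the job is handed in, with the robot touching nothing.
It also fails if it takes over 54 s, if anything falls off the work surface, if the arm or the gripper's body presses on something with over 40 N, if the wrist force passes 120 N, or if a joint passes its speed limit or range.

## Robot

A 6-joint arm with a two-finger parallel gripper is mounted at the origin on a cart in front of the work surface, level with it; the furniture and walls round the work are solid. World frame = base frame: x ahead of the robot, y to its left, z up, the work surface at z = 0. Lengths are in m, angles in rad, forces in N, time in s.
With the tool pointing down it reaches from about 0.375 to 0.9 m from the base axis. Payload 3.1 kg.
Tool frame: the origin (TCP) lies on the centre line of the jaws, within the pads' length; the fingertips stand 8 mm ahead of it and the grasp point (between the pads) lies 11 mm behind it (ctrl.tip_extent is the distance from the TCP to the fingertips, in m); y points along the fingers, z is the direction in which the jaws open and shut, and the axes are right-handed (so a half turn about y gives the same grasp; the last joint's range is limited). The gripper opens to 85 mm and grips with 20 to 120 N. Pads are 22 mm wide; open, the fingers measure 114 mm over their backs; the gripper's body (76 mm by 85 mm) begins 54 mm behind the grasp point. The pads swing forward as they close: fully open they stand 13 mm farther back than shut.
Start: joints at [-1.375, 0.527, 1.433, -0, 1.181, -0.178], TCP at [0.229, -0.582, 0.239] pointing down, gripper open.
Joint ranges: [-3.08, 3.08], [-0.75, 2.2], [0.22, 2.44], [-1.43, 4.57], [0, 2.65], [-2.85, 2.85]. Speed limits (rad/s): [2.79, 2.79, 3.14, 3.14, 3.14, 3.14].

## Interface

Orientations are given as [roll, pitch, yaw] about the fixed x, y, z axes, in that order (R = Rz(yaw) Ry(pitch) Rx(roll)).
In Python, from rig import ctrl, vision gives the robot as it stands.
- The arm moves only by the tool step_arm, never from a script. Its argument "commands" is a list of rows, each a list of 3 entries, a list of its own where there are three numbers: the shift along the world's x, y, z as a fraction of full scale, then the turn about the world's z as a fraction of full scale, then the opening, from 0 (shut) to 1 (fully open). In form: [[[x, y, z], turn, hand], ...]. A call has 1 to 10 rows; each row shifts and turns the commanded pose from where the row before left it; what a row does not reach is not made up. Full scale, the value 1, is 0.75 m for a shift and 45 degrees for a turn. A row lasts 1/12 s, in which the tool goes at most 41.7 mm and 7.16 degrees, less where a joint would pass 70% of its speed; a pose out of reach is approached as far as the arm can. A call with a number of a shift or a turn outside -1 to 1 is refused whole. A call with a gripper value outside its range is refused whole. The fingers move at their own pace and stop on an object; "force" is the grip in N (left out, the last holds). Time passes only in rows, so rows that do not move let the fingers close. It gives the time, the measured TCP pose, the force and the opening at its end, in the units of the state.
- ctrl.observe(): the state, without advancing time (a new reading comes with each control period).
- vision.camera(name): name is "scene" or "top" or "wrist"; returns (picture, depth): 480x640x3 uint8, blue, green, red; 480x640 float32, m along the optical axis (not along the pixel's ray), 0 where there is no reading.
- vision.camera_params(name): a dict with "K" (3x3 intrinsics, pixels), "R" (3x3) and "t" (3): a world point X has camera coordinates R X + t; the wrist camera has in their place "tool_from_camera" (4x4, takes a point from camera to tool coordinates, whose origin is the TCP and whose axes are the tool frame's). Camera axes: x right, y down, z forward; pixel columns grow to the right and rows downward; lengths in m; the calibration is good to about 2 mm. A picture is of the moment at which its call begins: read the wrist's pose just before it. camera_params takes no time and is no camera call.
- ctrl.finish_job(): hands the job in, once; it reports no verdict.
The state is a dict: "time_s": time; "qpos": joint angles; "joint_velocities": joint speeds; "tau": joint torques, N m; "tool_pos": TCP position; "tool_rot": TCP orientation; "contact_force": force on the tool from outside, world axes, zero at the start; "torque": the same for the moment, N m; "grip_width": opening from 0.0 (shut) to 1.0 (fully open).
Only numpy, scipy, OpenCV 4.12 (cv2) and the standard library are available. Lean on these libraries where they do the work, as an engineer would, in place of code of your own. Each camera call takes 0.05 s, during which the arm holds its last target.

## Working session

There is one attempt and no reset: what is moved stays moved. The work goes in short steps, Python scripts to look and compute and a tool call to move; the robot and the scene stay as the last step left them, time stands still between calls to the robot, and variables do not carry over. Pictures are saved under pics/ and viewed, and the job is handed in when it is done.

Besides the shell and the picture viewer there is one more tool, called after "Emit:" by a JSON object that holds its "api" and its "payload". step_arm: Moves the arm, as the interface text tells. Shift numbers are shares of 0.75 m and turn numbers shares of 45 degrees, none past 1 either way. Its arguments: {"type":"object","properties":{"commands":{"type":"array"},"force":{"type":"number"}},"required":["commands"]}

```bash
ls; mkdir -p pics; python3 - <<'E'
from rig import ctrl, vision
import cv2, numpy as np
s=ctrl.observe(); print(s, ctrl.tip_extent)
for n in ("scene","top"):
    p,d=vision.camera(n); cv2.imwrite(f"pics/{n}0.png",p); np.save(f"pics/{n}0.npy",d)
    c=vision.camera_params(n); print(n,{k:np.round(v,4).tolist() for k,v in c.items()})
E
```

```text
pics
{'time_s': 0.0, 'qpos': array([-1.37451064e+00,  5.28452185e-01,  1.43392001e+00, -2.15751627e-05,
        1.18141135e+00, -1.78493193e-01]), 'joint_velocities': array([1.01376243e-03, 6.13933983e-05, 2.51146397e-04, 1.12456908e-03,
       1.69257377e-05, 8.42393535e-05]), 'tau': array([ 7.04891263e-04, -4.42351770e+01, -1.78023612e+01, -6.48348737e-05,
        8.48212367e-03, -2.75324425e-06]), 'tool_pos': array([ 0.2286765 , -0.58089779,  0.23833657]), 'tool_rot': array([-1.57295595e+00,  3.69360413e-04, -2.76680596e+00]), 'contact_force': array([-0.5449165 , -0.28862232,  0.33604734]), 'torque': array([2.07056031e-02, 2.50848093e-02, 1.73247269e-06]), 'grip_width': 0.9985067855474593} 0.008
scene {'K': [[437.7127, 0.0, 318.0783], [0.0, 437.7127, 238.1035], [0.0, 0.0, 1.0]], 'R': [[-0.8394, -0.5435, -0.0046], [-0.3042, 0.4769, -0.8246], [0.4504, -0.6908, -0.5656]], 't': [0.4105, 0.2364, 0.7237]}
top {'K': [[503.9242, 0.0, 323.2308], [0.0, 503.9242, 233.3047], [0.0, 0.0, 1.0]], 'R': [[0.0101, -0.9997, -0.0231], [-0.9948, -0.0077, -0.1011], [0.1009, 0.024, -0.9946]], 't': [-0.0505, 0.5187, 0.9357]}
```

View pics/scene0.png

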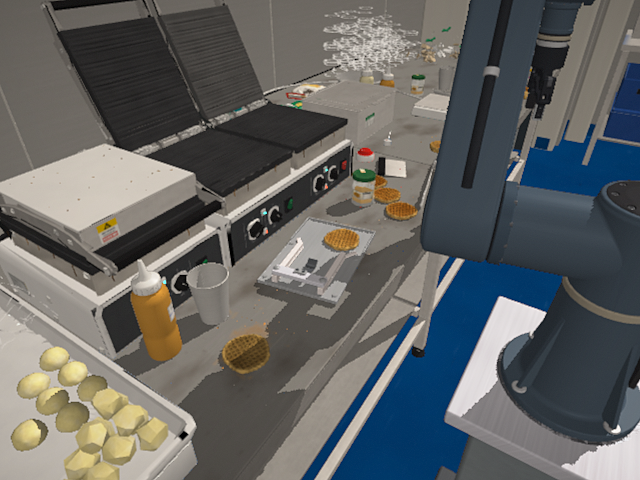

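View pics/top0.png

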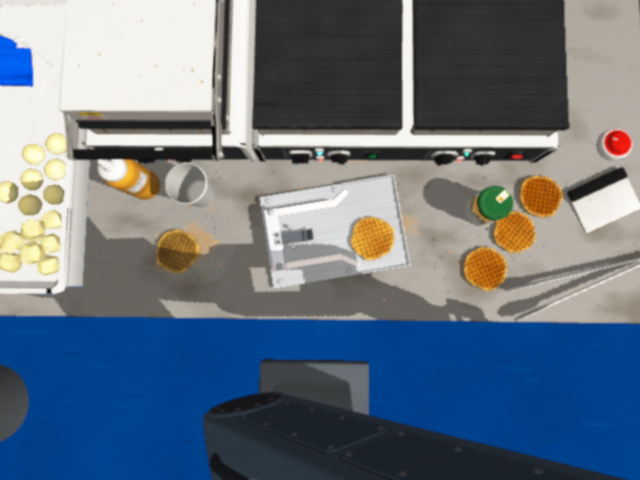

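The waffle is at about (373,238) in the top view. The lane runs to image left, roughly world +y, with the spring at about (297,234). I'll zoom in to measure.

```bash
python3 - <<'E'
import cv2
p=cv2.imread("pics/top0.png")[165:300,245:425]
cv2.imwrite("pics/topz.png",cv2.resize(p,None,fx=4.4,fy=4.4,interpolation=cv2.INTER_CUBIC))
p=cv2.imread("pics/scene0.png")[205:315,245:390]
cv2.imwrite("pics/scz.png",cv2.resize(p,None,fx=5,fy=5,interpolation=cv2.INTER_CUBIC))
E
```

```text
(no output)
```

View pics/topz.png

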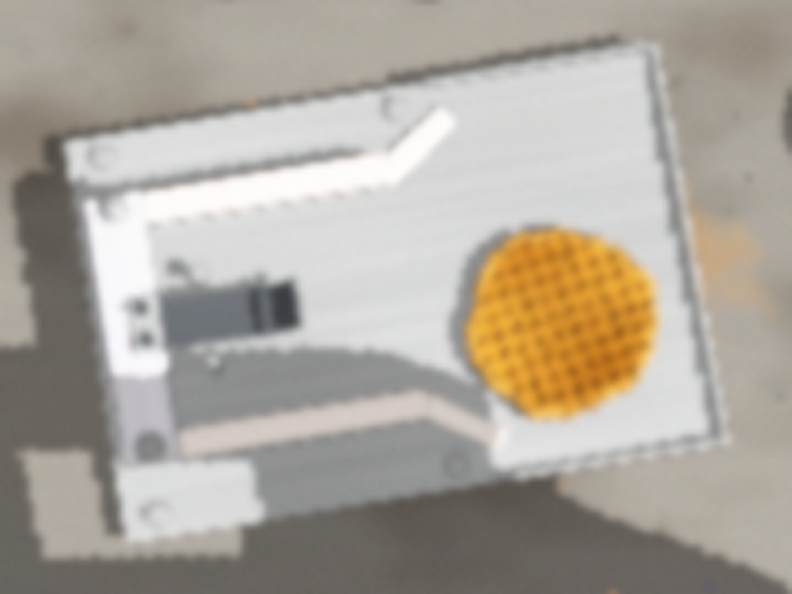

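View pics/scz.png

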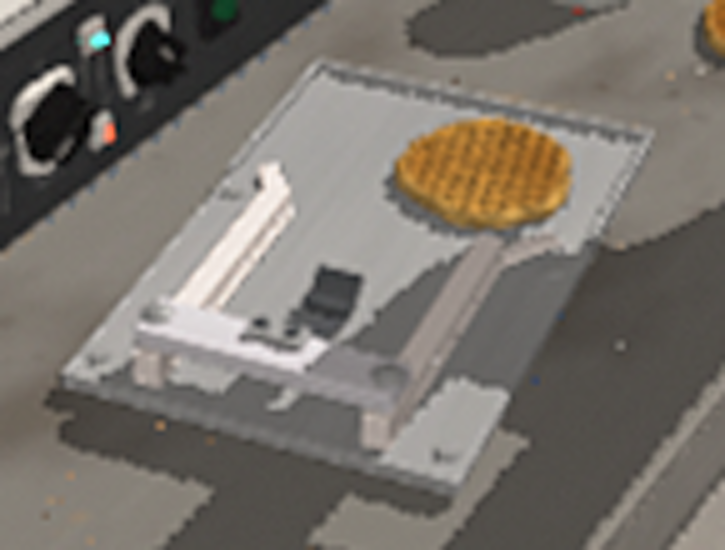

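```bash
cat > h.py <<'E'
import numpy as np, cv2
from rig import ctrl, vision
def ray(c,uv,z):
    K,R,t=c["K"],c["R"],c["t"]; o=-R.T@t
    d=R.T@np.linalg.inv(K)@np.array([uv[0],uv[1],1.]); return o+d*(z-o[2])/d[2]
def proj(c,X):
    q=c["K"]@(c["R"]@np.asarray(X)+c["t"]); return q[:2]/q[2]
def orange(p):
    h=cv2.cvtColor(p,cv2.COLOR_BGR2HSV); return cv2.inRange(h,(5,110,60),(28,255,255))
E
python3 - <<'E'
from h import *
c=vision.camera_params("top"); s=vision.camera_params("scene")
z=lambda u,v:(u/4.4+245-.4,v/4.4+165-.4)
P=[ray(c,z(*q),h) for q,h in (((62,142),.012),((658,45),.017),((728,440),.017),((125,540),.012))]
print(np.round(P,4))
P=np.array(P)
print([np.linalg.norm(P[i]-P[(i+1)%4]) for i in range(4)])
ctr=P.mean(0); ax=(P[0]+P[3]-P[1]-P[2])/2; yaw=np.arctan2(ax[1],ax[0]); ay=(P[3]+P[2]-P[0]-P[1])/2
print("ctr",ctr,"yaw",yaw,np.arctan2(-ay[0],ay[1]))
z2=lambda u,v:(u/5+245-.4,v/5+205-.4)
Q=np.array([ray(s,z2(*q),h) for q,h in (((62,378),.012),((318,62),.017),((652,130),.017),((455,492),.012))])
print("scene",np.round(Q,4)); ax=(Q[0]+Q[3]-Q[1]-Q[2])/2;print(Q.mean(0),np.arctan2(ax[1],ax[0]),[np.linalg.norm(Q[i]-Q[(i+1)%4]) for i in range(4)])
for n,cc,off in (("top",c,None),("scene",s,None)):
    p=cv2.imread(f"pics/{n}0.png"); m=orange(p)
    for k in cv2.findContours(m,0,2)[0]:
        if cv2.contourArea(k)>250:
            (u,v),_,_=e=cv2.fitEllipse(k)
            print(n,np.round(e[0],1),np.round(e[1],1),np.round(ray(cc,(u,v),.0195),4),"tbl",np.round(ray(cc,(u,v),.005),3))
E
```

```text
[[ 0.5911  0.0815  0.012 ]
 [ 0.6352 -0.1822  0.017 ]
 [ 0.4613 -0.2117  0.017 ]
 [ 0.4156  0.0498  0.012 ]]
[np.float64(0.2673646931661812), np.float64(0.1763448147966663), np.float64(0.26557342248203064), np.float64(0.17838272396679225)]
ctr [ 0.52579228 -0.06565584  0.0145    ] yaw 1.7401893042279917 1.7439926058553794
scene [[ 0.587   0.0855  0.012 ]
 [ 0.6329 -0.1758  0.017 ]
 [ 0.4603 -0.211   0.017 ]
 [ 0.4115  0.0561  0.012 ]]
[ 0.5229241  -0.06133252  0.0145    ] 1.7481804560617413 [np.float64(0.2653693355680771), np.float64(0.17621886957451735), np.float64(0.2715513570933145), np.float64(0.17789166059843134)]
top [484.8 268.2] [41.1 44.6] [ 0.4556 -0.3523  0.0195] tbl [ 0.456 -0.357  0.005]
top [177.3 250.7] [41.8 44. ] [0.4839 0.2353 0.0195] tbl [0.485 0.24  0.005]
top [371.8 237.8] [41.2 42.2] [ 0.5118 -0.1388  0.0195] tbl [ 0.513 -0.14   0.005]
top [514.5 232.1] [39.4 41.8] [ 0.5248 -0.4099  0.0195] tbl [ 0.526 -0.415  0.005]
top [539.9 195.7] [40.1 43.5] [ 0.5953 -0.4601  0.0195] tbl [ 0.598 -0.466  0.005]
top [133.9 179.3] [32.3 55.9] [0.6231 0.3264 0.0195] tbl [0.626 0.332 0.005]
scene [246. 353.] [37.3 48. ] [0.4725 0.2528 0.0195] tbl [0.482 0.244 0.005]
scene [155.9 320.2] [39.  92.4] [0.6657 0.2837 0.0195] tbl [0.68  0.276 0.005]
scene [342.  239.3] [20.5 34.3] [ 0.5075 -0.1324  0.0195] tbl [ 0.518 -0.151  0.005]
scene [393.1 201.3] [23.1 57.8] [ 0.4826 -0.3622  0.0195] tbl [ 0.492 -0.386  0.005]
```

Emit:
{"api": "step_arm", "payload": {"commands": [[[0.029,0.043,0.004],0.134,0],[[0.029,0.043,0.004],0.134,0],[[0.029,0.043,0.004],0.134,0],[[0.029,0.043,0.004],0.134,0],[[0.029,0.043,0.004],0.134,0],[[0.029,0.043,0.004],0.134,0],[[0.029,0.043,0.004],0.134,0],[[0.029,0.043,0.004],0.134,0],[[0.029,0.043,0.004],0.134,0],[[0.029,0.043,0.004],0.134,0]]}}

```text
time_s: 0.93
tool_pos: [0.4468, -0.2571, 0.2692]
tool_rot: [-1.571, 0.0, -1.709]
contact_force: [0.2, -0.5, -0.6]
grip_width: 0.002
```

Emit:
{"api": "step_arm", "payload": {"commands": [[[0.029,0.043,0.004],0.134,0],[[0.029,0.043,0.004],0.134,0],[[0.029,0.043,0.004],0.134,0],[[0,0,0],0,0],[[0,0,0],0,0]]}}

```text
time_s: 1.35
tool_pos: [0.5122, -0.1603, 0.2781]
tool_rot: [-1.571, 0.0, -1.395]
contact_force: [-0.5, -0.7, -0.5]
grip_width: 0.002
```

```bash
python3 - <<'E'
from h import *
s=ctrl.observe(); print({k:np.round(s[k],4) for k in("time_s","tool_pos","tool_rot","contact_force","grip_width")})
p,d=vision.camera("wrist"); cv2.imwrite("pics/w1.png",p); np.save("pics/w1.npy",d)
print(np.round(vision.camera_params("wrist")["tool_from_camera"],4), vision.camera_params("wrist")["K"])
np.save("pics/w1pose.npy",np.r_[s["tool_pos"],s["tool_rot"]])
E
```

```text
{'time_s': np.float64(1.35), 'tool_pos': array([ 0.5122, -0.1603,  0.2781]), 'tool_rot': array([-1.5713e+00,  1.0000e-04, -1.3947e+00]), 'contact_force': array([-0.501 , -0.6788, -0.4793]), 'grip_width': np.float64(0.0017)}
[[ 5.000e-04  9.497e-01  3.130e-01 -8.160e-02]
 [-1.000e-04 -3.130e-01  9.497e-01 -1.360e-01]
 [ 1.000e+00 -6.000e-04 -0.000e+00  1.000e-04]
 [ 0.000e+00  0.000e+00  0.000e+00  1.000e+00]] [[352.94266974   0.         318.41550219]
 [  0.         352.94266974 243.06631063]
 [  0.           0.           1.        ]]
```

View pics/w1.png

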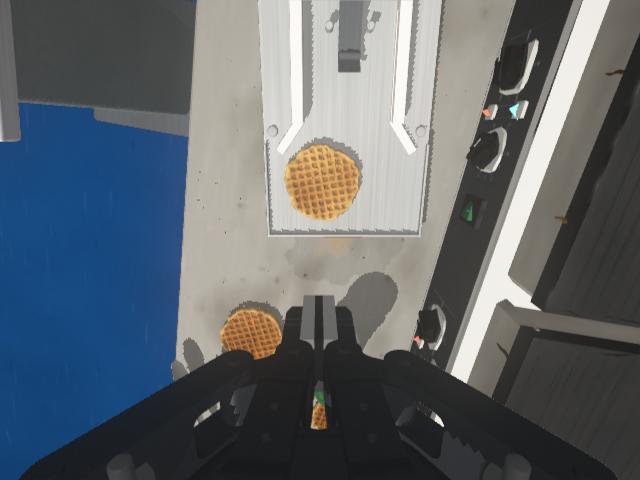

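```bash
python3 - <<'E'
import cv2
p=cv2.imread("pics/w1.png")[0:250,250:445]
cv2.imwrite("pics/w1z.png",cv2.resize(p[:130],None,fx=4,fy=4,interpolation=cv2.INTER_CUBIC))
cv2.imwrite("pics/w1y.png",cv2.resize(p[120:],None,fx=4,fy=4,interpolation=cv2.INTER_CUBIC))
E
```

```text
(no output)
```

View pics/w1z.png

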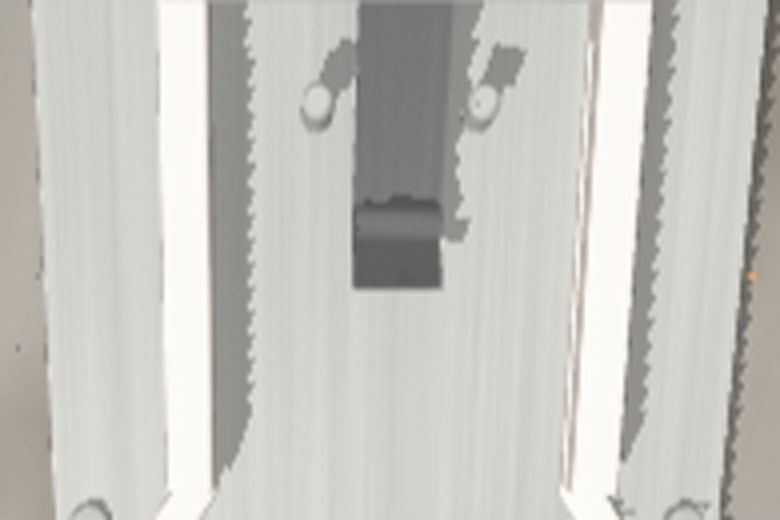

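View pics/w1y.png

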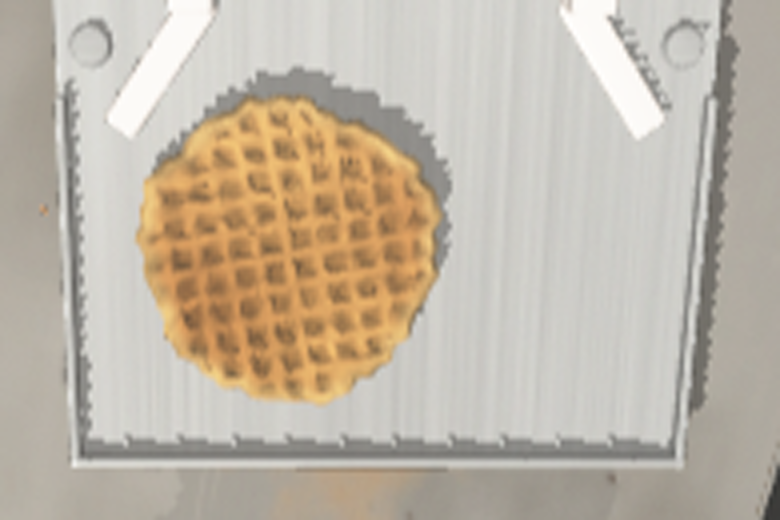

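```bash
cat >> h.py <<'E'
from scipy.spatial.transform import Rotation as Rn
def wray(pose,uv,z):
    c=vision.camera_params("wrist"); T=c["tool_from_camera"]; Rt=Rn.from_euler("xyz",pose[3:]).as_matrix()
    o=Rt@T[:3,3]+pose[:3]; d=Rt@T[:3,:3]@np.linalg.inv(c["K"])@np.array([uv[0],uv[1],1.]); return o+d*(z-o[2])/d[2]
def fit(A,B):
    A,B=np.array(A),np.array(B); a,b=A.mean(0),B.mean(0); X,Y=A-a,B-b
    th=np.arctan2((X[:,0]*Y[:,1]-X[:,1]*Y[:,0]).sum(),(X*Y).sum()); R=np.array([[np.cos(th),-np.sin(th)],[np.sin(th),np.cos(th)]])
    t=b-R@a; return th,R,t,(A@R.T+t-B)
E
python3 - <<'E'
from h import *
pose=np.load("pics/w1pose.npy")
L=[((329.5,24.5),.026,(77.5,20)),((371,24.5),.026,(77.5,-20)),((303,122.5),.03,(-12,46)),((391.2,122.5),.03,(-12,-46)),
((268.7,236.2),.017,(-135,90)),((420.5,236.2),.017,(-135,-90)),((338.5,72),.029,(36,11)),((360.2,72),.029,(36,-11))]
B=[wray(pose,(u-.4,v-.4),z)[:2] for (u,v),z,_ in L]; A=[np.array(q)/1e3 for *_,q in L]
th,R,t,e=fit(A,B); print("wrist jig",th,t); print(np.round(1e3*e@R,1))
p=cv2.imread("pics/w1.png"); m=orange(p); m[250:]=0;
k=max(cv2.findContours(m,0,2)[0],key=cv2.contourArea); el=cv2.fitEllipse(k); w=wray(pose,el[0],.019)[:2]
print(el,"waffle",w,"jig",R.T@(w-t)*1e3)
pts=np.array([R.T@(wray(pose,q[0],.018)[:2]-t) for q in k]); print("circle",cv2.minEnclosingCircle((pts*1e3).astype(np.float32)))
print("home",R@[.035,0]+t)
# top-view check
c=vision.camera_params("top"); w2=ray(c,(371.8,237.8),.019)[:2]
z=lambda u,v:(u/4.4+245-.4,v/4.4+165-.4)
P=[ray(c,z(*q),h)[:2] for q,h in (((62,142),.012),((658,45),.017),((728,440),.017),((125,540),.012))]
th2,R2,t2,e2=fit(np.array([(131,-90),(-135,-90),(-135,90),(131,90)])/1e3,P); print("top",th2,t2,np.round(e2@R2*1e3,1),R2.T@(w2-t2)*1e3)
E
```

```text
wrist jig 1.7466173138245584 [ 0.52470714 -0.05953594]
[[-0.8  0.3]
 [-0.8  0.2]
 [-1.1 -0.3]
 [-1.1 -1.5]
 [ 2.3  1. ]
 [ 2.3 -0.4]
 [-0.4  0.5]
 [-0.4  0. ]]
((321.6502685546875, 181.9049835205078), (71.94599914550781, 73.0588150024414), 137.86329650878906) waffle [ 0.5116418 -0.1368492] jig [-73.83599862  26.38727929]
circle ((-75.15039825439453, 26.99713897705078), 43.42708969116211)
home [ 0.51858506 -0.02507553]
top 1.7413705207462906 [ 0.52545278 -0.06368487] [[-0.9 -0.7]
 [ 0.4 -2. ]
 [-0.   1.7]
 [ 0.5  1. ]] [-71.71345043  26.16156589]
```

Emit:
{"api": "step_arm", "payload": {"commands": [[[0.0044,0.0008,-0.04],-0.0025,0],[[0,0,-0.04],0,0],[[0,0,-0.04],0,0],[[0,0,-0.04],0,0],[[0,0,-0.04],0,0],[[0,0,-0.04],0,0],[[0,0,-0.04],0,0],[[0,0,-0.035],0,0],[[0,0,0],0,0],[[0,0,0],0,0]]}}

```text
time_s: 2.23
tool_pos: [0.5132, -0.1626, 0.0409]
tool_rot: [-1.574, 0.002, -1.403]
contact_force: [0.4, -0.0, 0.1]
grip_width: 0.003
```

```bash
python3 - <<'E'
from h import *
s=ctrl.observe(); print({k:np.round(s[k],4) for k in("time_s","tool_pos","tool_rot","contact_force","grip_width")})
p,d=vision.camera("wrist"); cv2.imwrite("pics/w2.png",p)
E
```

```text
{'time_s': np.float64(2.2333), 'tool_pos': array([ 0.5132, -0.1626,  0.0409]), 'tool_rot': array([-1.5741,  0.0024, -1.4033]), 'contact_force': array([ 0.3947, -0.0215,  0.124 ]), 'grip_width': np.float64(0.0026)}
```

View pics/w2.png

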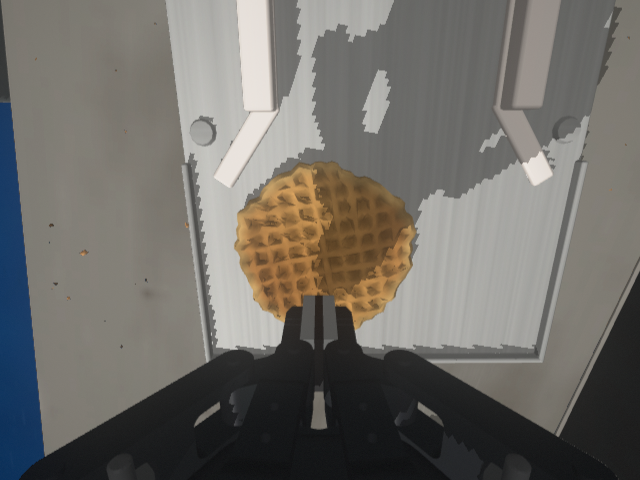

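Emit:
{"api": "step_arm", "payload": {"commands": [[[0.0036,0.004,-0.004],0.0085,0],[[0,0,-0.004],0,0],[[0,0,-0.004],0,0],[[0,0,0],0,0],[[0,0,0],0,0]]}}

```text
time_s: 2.7
tool_pos: [0.5178, -0.1587, 0.0336]
tool_rot: [-1.57, -0.001, -1.394]
contact_force: [-0.0, -0.4, 0.8]
grip_width: -0.002
```

Emit:
{"api": "step_arm", "payload": {"commands": [[[0,0,0],0,0],[[0,0,0],0,0],[[0,0,0],0,0]]}}

```text
time_s: 2.95
tool_pos: [0.5176, -0.1587, 0.0332]
tool_rot: [-1.571, -0.0, -1.394]
contact_force: [0.4, -0.1, 0.4]
grip_width: -0.003
```

Emit:
{"api": "step_arm", "payload": {"commands": [[[-0.003,-0.0005,-0.002],0,0],[[0,0,-0.0015],0,0],[[0,0,-0.0015],0,0],[[0,0,0],0,0],[[0,0,0],0,0],[[0,0,0],0,0]]}}

```text
time_s: 3.45
tool_pos: [0.5153, -0.1591, 0.0292]
tool_rot: [-1.571, 0.0, -1.394]
contact_force: [0.1, 0.1, -0.4]
grip_width: -0.001
```

Emit:
{"api": "step_arm", "payload": {"commands": [[[0,0,-0.0015],0,0],[[0,0,0],0,0],[[0,0,0],0,0]]}}

```text
time_s: 3.7
tool_pos: [0.5155, -0.1592, 0.029]
tool_rot: [-1.57, -0.0, -1.394]
contact_force: [-0.4, -0.3, 6.3]
grip_width: 0.001
```

Emit:
{"api": "step_arm", "payload": {"commands": [[[0,0,-0.0015],0,0],[[0,0,0],0,0],[[0,0,0],0,0]]}}

```text
time_s: 3.95
tool_pos: [0.5155, -0.1592, 0.0289]
tool_rot: [-1.57, -0.001, -1.394]
contact_force: [-2.1, 0.9, 14.5]
grip_width: -0.001
```

Emit:
{"api": "step_arm", "payload": {"commands": [[[0,0,-0.001],0,0],[[0,0,0],0,0],[[0.002,0.002,0],0,0],[[0.002,0.002,0],0,0],[[0.002,0.002,0],0,0],[[0.002,0.002,0],0,0],[[0,0,0],0,0]]}}

```text
time_s: 4.53
tool_pos: [0.5225, -0.1544, 0.0289]
tool_rot: [-1.568, -0.003, -1.392]
contact_force: [-3.2, -2.4, 17.5]
grip_width: 0.001
```

```bash
python3 - <<'E'
from h import *
s=ctrl.observe(); print({k:np.round(s[k],4) for k in("time_s","tool_pos","tool_rot","contact_force","grip_width")})
p,d=vision.camera("wrist"); cv2.imwrite("pics/w3.png",p)
E
```

```text
{'time_s': np.float64(4.5333), 'tool_pos': array([ 0.5225, -0.1544,  0.0289]), 'tool_rot': array([-1.5684, -0.0035, -1.3925]), 'contact_force': array([-3.1885, -2.3658, 17.4914]), 'grip_width': np.float64(0.0013)}
```

View pics/w3.png

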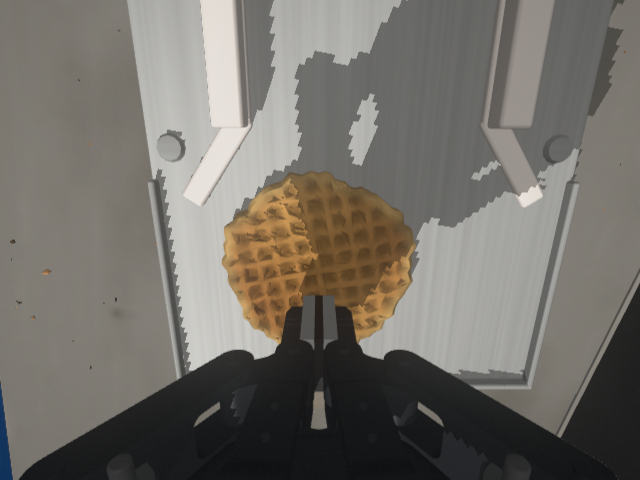

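Emit:
{"api": "step_arm", "payload": {"commands": [[[0.0028,0.0034,0],0,0],[[0.0028,0.0034,0],0,0],[[0.0028,0.0034,0],0,0],[[0.0028,0.0034,0],0,0],[[0.0028,0.0034,0],0,0],[[0.0028,0.0034,0],0,0],[[0.0025,0.003,0],0,0],[[0,0,0],0,0]]}}

```text
time_s: 5.25
tool_pos: [0.5377, -0.137, 0.0289]
tool_rot: [-1.567, -0.004, -1.393]
contact_force: [-2.0, -1.9, 15.5]
grip_width: -0.0
```

```bash
cat > look.py <<'E'
import sys
from h import *
n=sys.argv[1]
s=ctrl.observe(); pose=np.r_[s["tool_pos"],s["tool_rot"]]
print({k:np.round(s[k],4) for k in("time_s","tool_pos","tool_rot","contact_force")})
th=1.7455; R=np.array([[np.cos(th),-np.sin(th)],[np.sin(th),np.cos(th)]]); t=np.array([.5247,-.0600])
print("TCP jig mm",R.T@(s["tool_pos"][:2]-t)*1e3)
p,d=vision.camera("wrist"); cv2.imwrite(f"pics/{n}.png",p); np.save(f"pics/{n}p.npy",pose)
E
python3 look.py w4
```

```text
{'time_s': np.float64(5.25), 'tool_pos': array([ 0.5377, -0.137 ,  0.0289]), 'tool_rot': array([-1.567 , -0.0042, -1.3925]), 'contact_force': array([-1.9757, -1.9331, 15.5089])}
TCP jig mm [-78.11406543   0.59379225]
```

View pics/w4.png

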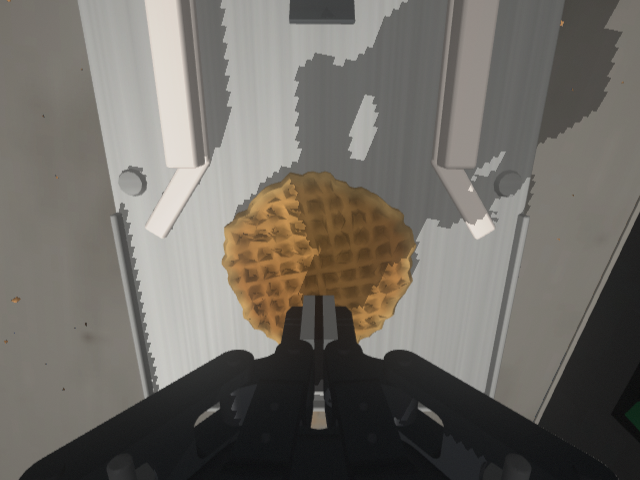

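Emit:
{"api": "step_arm", "payload": {"commands": [[[0,0.002,-0.001],0,0],[[-0.0008,0.005,0],0,0],[[-0.0009,0.005,0],0,0],[[-0.0009,0.005,0],0,0],[[-0.0009,0.005,0],0,0],[[-0.0009,0.005,0],0,0],[[-0.0009,0.005,0],0,0],[[-0.0009,0.005,0],0,0],[[-0.0009,0.005,0],0,0],[[0,0,0],0,0]]}}

```text
time_s: 6.13
tool_pos: [0.5354, -0.1067, 0.0289]
tool_rot: [-1.56, -0.008, -1.393]
contact_force: [0.8, -3.7, 18.1]
grip_width: -0.002
```

```bash
python3 look.py w5
```

```text
{'time_s': np.float64(6.1333), 'tool_pos': array([ 0.5354, -0.1067,  0.0289]), 'tool_rot': array([-1.5604, -0.008 , -1.3931]), 'contact_force': array([ 0.8257, -3.6911, 18.068 ])}
TCP jig mm [-47.84943069  -2.40568434]
```

View pics/w5.png

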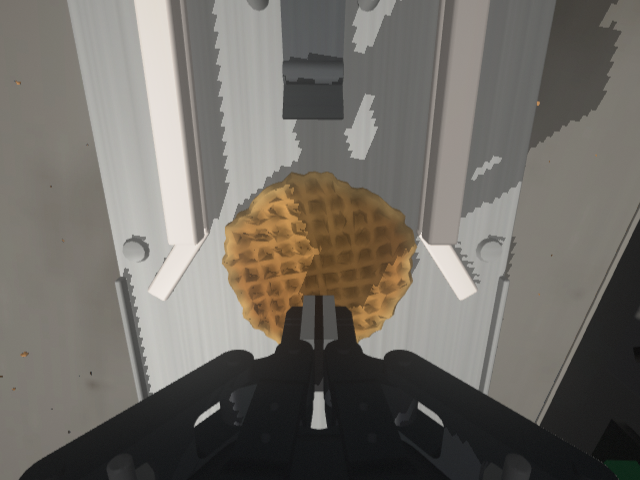

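Emit:
{"api": "step_arm", "payload": {"commands": [[[-0.0016,0,0],0,0],[[-0.0016,0,0],0,0],[[-0.0009,0.004,0],0,0],[[-0.0009,0.005,0],0,0],[[0,0,0],0,0]]}}

```text
time_s: 6.6
tool_pos: [0.5322, -0.1001, 0.0289]
tool_rot: [-1.559, -0.008, -1.393]
contact_force: [2.4, -3.4, 16.8]
grip_width: 0.001
```

```bash
python3 look.py w6
```

```text
{'time_s': np.float64(6.6), 'tool_pos': array([ 0.5322, -0.1001,  0.0289]), 'tool_rot': array([-1.5592, -0.0084, -1.3933]), 'contact_force': array([ 2.4232, -3.3555, 16.7784])}
TCP jig mm [-40.7550301   -0.46129222]
```

View pics/w6.png

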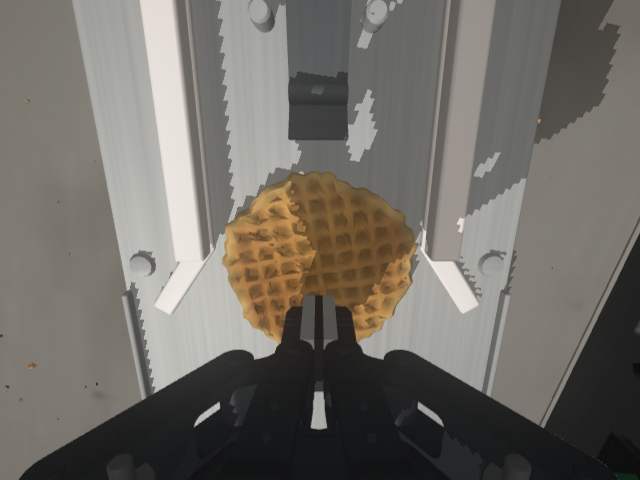

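Emit:
{"api": "step_arm", "payload": {"commands": [[[-0.0006,0.003,-0.001],0,0],[[-0.0006,0.003,0],0,0],[[-0.0006,0.003,0],0,0],[[-0.0006,0.003,0],0,0],[[-0.0006,0.003,0],0,0],[[-0.0006,0.003,0],0,0],[[-0.0006,0.003,0],0,0],[[-0.0006,0.003,0],0,0],[[0,0,0],0,0]]}}

```text
time_s: 7.4
tool_pos: [0.5296, -0.0829, 0.0289]
tool_rot: [-1.557, -0.01, -1.393]
contact_force: [1.4, -5.9, 21.8]
grip_width: -0.0
```

```bash
python3 look.py w7
```

```text
{'time_s': np.float64(7.4), 'tool_pos': array([ 0.5296, -0.0829,  0.0289]), 'tool_rot': array([-1.5572, -0.0099, -1.393 ]), 'contact_force': array([ 1.3561, -5.8885, 21.8025])}
TCP jig mm [-23.39012211  -0.82646562]
```

View pics/w7.png

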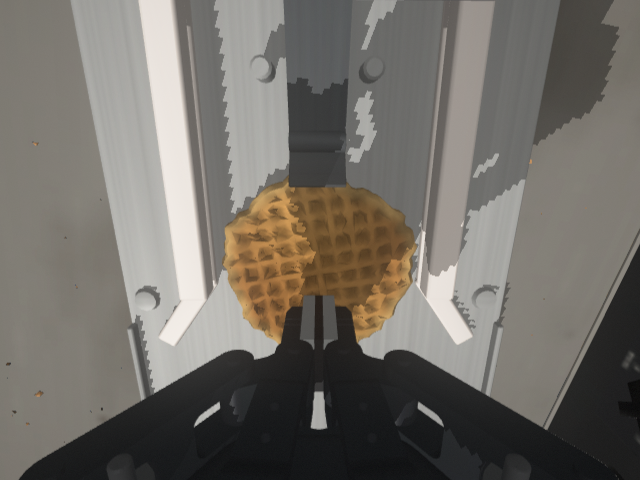

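Emit:
{"api": "step_arm", "payload": {"commands": [[[-0.0009,0.003,-0.0003],0,0],[[-0.0007,0.003,0],0,0],[[-0.0006,0.003,0],0,0],[[-0.0006,0.003,0],0,0],[[-0.0006,0.003,0],0,0],[[0,0,0],0,0]]}}

```text
time_s: 7.95
tool_pos: [0.5285, -0.0733, 0.0289]
tool_rot: [-1.554, -0.013, -1.392]
contact_force: [1.3, -11.6, 20.8]
grip_width: 0.003
```

```bash
python3 look.py w8
```

```text
{'time_s': np.float64(7.95), 'tool_pos': array([ 0.5285, -0.0733,  0.0289]), 'tool_rot': array([-1.5545, -0.013 , -1.3919]), 'contact_force': array([  1.2543, -11.5641,  20.8329])}
TCP jig mm [-13.79949061  -1.41695789]
```

View pics/w8.png

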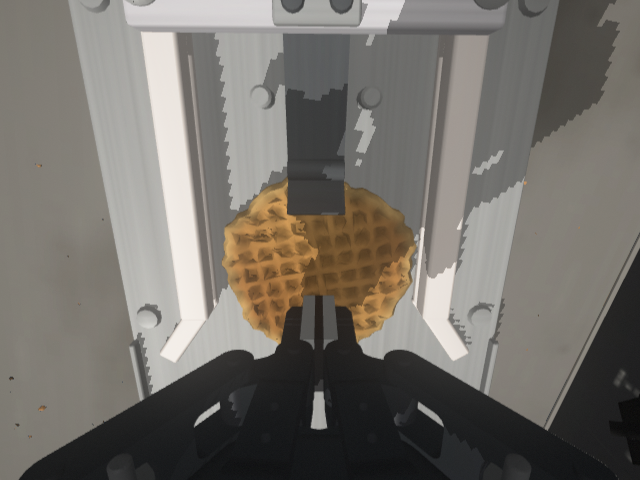

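Emit:
{"api": "step_arm", "payload": {"commands": [[[-0.0013,0.001,-0.0012],0,0],[[-0.0006,0.003,0],0,0],[[-0.0006,0.003,0],0,0],[[-0.0006,0.003,0],0,0],[[-0.0006,0.003,0],0,0],[[0,0,0],0,0]]}}

```text
time_s: 8.5
tool_pos: [0.5268, -0.0633, 0.0289]
tool_rot: [-1.552, -0.013, -1.393]
contact_force: [2.9, -9.4, 26.5]
grip_width: -0.002
```

```bash
python3 look.py w9
```

```text
{'time_s': np.float64(8.5), 'tool_pos': array([ 0.5268, -0.0633,  0.0289]), 'tool_rot': array([-1.5518, -0.0131, -1.393 ]), 'contact_force': array([ 2.8879, -9.4476, 26.5159])}
TCP jig mm [-3.65405106 -1.49905489]
```

View pics/w9.png

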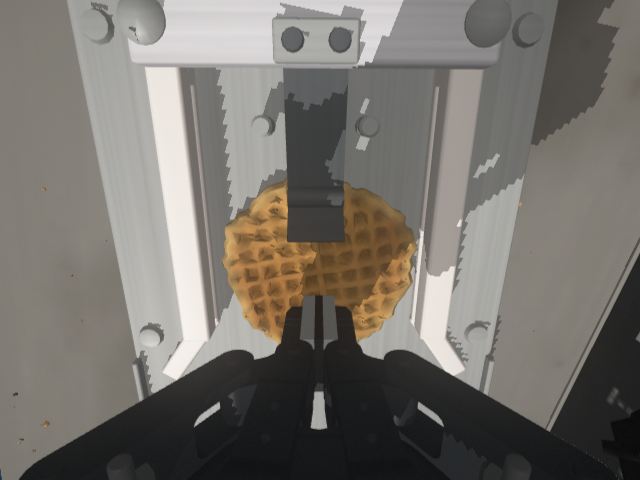

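Emit:
{"api": "step_arm", "payload": {"commands": [[[-0.0018,0.002,0],0,0],[[-0.0007,0.003,0],0,0],[[-0.0007,0.003,0],0,0],[[-0.0007,0.003,0],0,0],[[-0.0007,0.003,0],0,0],[[0,0,0],0,0]]}}

```text
time_s: 9.05
tool_pos: [0.5238, -0.0527, 0.0288]
tool_rot: [-1.551, -0.013, -1.393]
contact_force: [2.6, -10.2, 26.9]
grip_width: 0.006
```

```bash
python3 look.py w10
```

```text
{'time_s': np.float64(9.05), 'tool_pos': array([ 0.5238, -0.0527,  0.0288]), 'tool_rot': array([-1.5507, -0.0131, -1.393 ]), 'contact_force': array([  2.623 , -10.1843,  26.9083])}
TCP jig mm [ 7.32763839 -0.42433725]
```

View pics/w10.png

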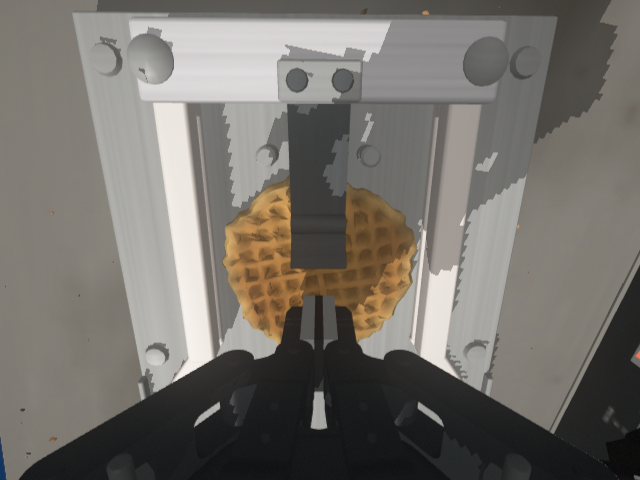

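Emit:
{"api": "step_arm", "payload": {"commands": [[[-0.0004,0.002,0],0,0],[[-0.0004,0.002,0],0,0],[[0,0,0],0,0]]}}

```text
time_s: 9.35
tool_pos: [0.5232, -0.0498, 0.0288]
tool_rot: [-1.551, -0.013, -1.393]
contact_force: [2.7, -10.7, 26.5]
grip_width: -0.004
```

Emit:
{"api": "step_arm", "payload": {"commands": [[[-0.0004,0.002,0],0,0],[[0,0,0],0,0]]}}

```text
time_s: 9.52
tool_pos: [0.5229, -0.0483, 0.0288]
tool_rot: [-1.551, -0.013, -1.393]
contact_force: [2.8, -10.1, 27.2]
grip_width: -0.0
```

```bash
python3 look.py w11
```

```text
{'time_s': np.float64(9.5167), 'tool_pos': array([ 0.5229, -0.0483,  0.0288]), 'tool_rot': array([-1.5509, -0.013 , -1.3929]), 'contact_force': array([  2.7628, -10.1161,  27.2271])}
TCP jig mm [11.81209419 -0.24055859]
```

View pics/w11.png

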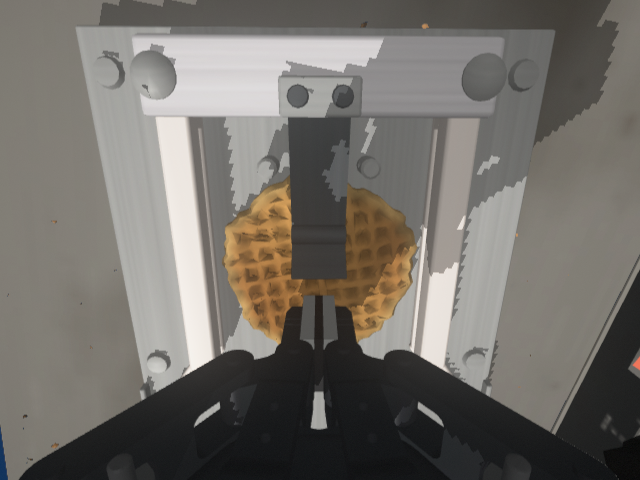

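Emit:
{"api": "step_arm", "payload": {"commands": [[[-0.0003,0.0015,0],0,0],[[0,0,0],0,0]]}}

```text
time_s: 9.73
tool_pos: [0.5226, -0.0473, 0.0288]
tool_rot: [-1.551, -0.013, -1.393]
contact_force: [3.8, -10.7, 27.5]
grip_width: 0.001
```

Emit:
{"api": "step_arm", "payload": {"commands": [[[-0.0003,0.0015,0],0,0],[[0,0,0],0,0]]}}

```text
time_s: 9.9
tool_pos: [0.5224, -0.0461, 0.0288]
tool_rot: [-1.551, -0.013, -1.393]
contact_force: [2.5, -10.4, 28.1]
grip_width: -0.001
```

Emit:
{"api": "step_arm", "payload": {"commands": [[[-0.0003,0.0015,0],0,0],[[0,0,0],0,0]]}}

```text
time_s: 10.07
tool_pos: [0.5222, -0.045, 0.0288]
tool_rot: [-1.551, -0.013, -1.393]
contact_force: [3.3, -11.6, 27.4]
grip_width: 0.0
```

```bash
python3 look.py w12; python3 -c "
import cv2;p=cv2.imread('pics/w12.png')[120:320,190:450];cv2.imwrite('pics/w12z.png',cv2.resize(p,None,fx=3,fy=3,interpolation=cv2.INTER_CUBIC))"
```

```text
{'time_s': np.float64(10.0667), 'tool_pos': array([ 0.5222, -0.045 ,  0.0288]), 'tool_rot': array([-1.551 , -0.0129, -1.3929]), 'contact_force': array([  3.2505, -11.6398,  27.4093])}
TCP jig mm [15.23332605 -0.15475273]
```

View pics/w12z.png

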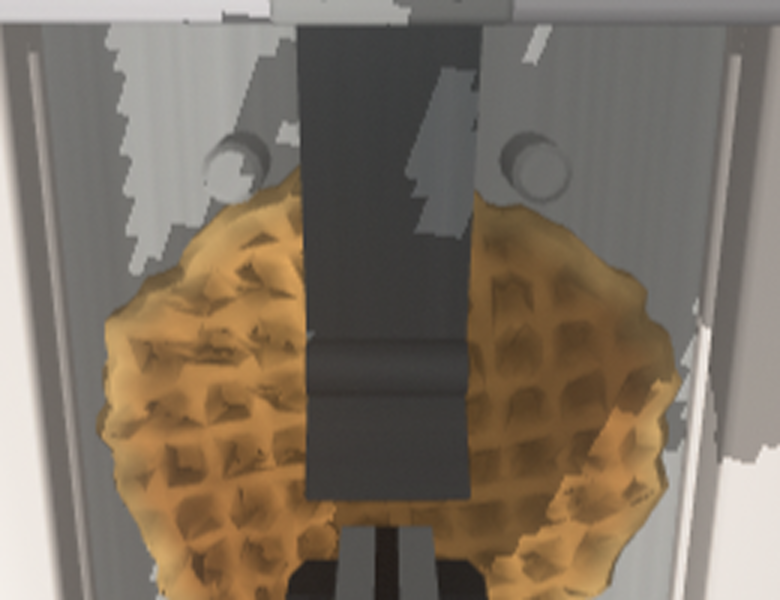

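```bash
python3 - <<'E'
from h import *
pose=np.load("pics/w12p.npy"); th=1.7455; R=np.array([[np.cos(th),-np.sin(th)],[np.sin(th),np.cos(th)]]); t=np.array([.5247,-.0600])
f=lambda u,v,z:np.round(R.T@(wray(pose,(u/3+190,v/3+120),z)[:2]-t)*1e3,1)
for z in(.029,.033,.037): print("toe end",z,f(388,498,z))
print("fingertip",f(388,525,.021)); print("pin tops",f(229,172,.026),f(541,170,.026))
print("rims at pins",f(229,207,.019),f(541,209,.019), f(229,207,.016))
print("waffle sides",f(100,410,.019),f(680,380,.019))
print("knuckle",f(388,370,.022))
E
```

```text
toe end 0.029 [33.1 -0.6]
toe end 0.033 [35.  -0.5]
toe end 0.037 [37.  -0.4]
fingertip [24.7 -0.8]
pin tops [78.2 20. ] [ 78.4 -20.3]
rims at pins [72.3 21.1] [ 72.  -21.8] [71.8 21.5]
waffle sides [42.7 41.2] [ 46.9 -43.4]
knuckle [49.7 -0.7]
```

Emit:
{"api": "step_arm", "payload": {"commands": [[[-0.0003,0.0015,0],0,0],[[0,0,0],0,0]]}}

```text
time_s: 10.28
tool_pos: [0.522, -0.0439, 0.0288]
tool_rot: [-1.551, -0.013, -1.393]
contact_force: [2.1, -11.2, 27.7]
grip_width: 0.002
```

Emit:
{"api": "step_arm", "payload": {"commands": [[[-0.0002,0.0015,0],0,0],[[0,0,0],0,0]]}}

```text
time_s: 10.45
tool_pos: [0.5218, -0.0429, 0.0288]
tool_rot: [-1.551, -0.013, -1.393]
contact_force: [2.6, -12.1, 28.1]
grip_width: 0.003
```

Emit:
{"api": "step_arm", "payload": {"commands": [[[-0.0002,0.001,0],0,0],[[0,0,0],0,0]]}}

```text
time_s: 10.62
tool_pos: [0.5219, -0.0427, 0.0288]
tool_rot: [-1.551, -0.014, -1.392]
contact_force: [2.8, -14.3, 27.9]
grip_width: -0.001
```

```bash
python3 look.py w13; python3 -c "
import cv2;p=cv2.imread('pics/w13.png')[120:320,190:450];cv2.imwrite('pics/w13z.png',cv2.resize(p,None,fx=3,fy=3,interpolation=cv2.INTER_CUBIC))"
```

```text
{'time_s': np.float64(10.6167), 'tool_pos': array([ 0.5219, -0.0427,  0.0288]), 'tool_rot': array([-1.5508, -0.0139, -1.3922]), 'contact_force': array([  2.8323, -14.3298,  27.898 ])}
TCP jig mm [17.51298337 -0.23126401]
```

View pics/w13z.png

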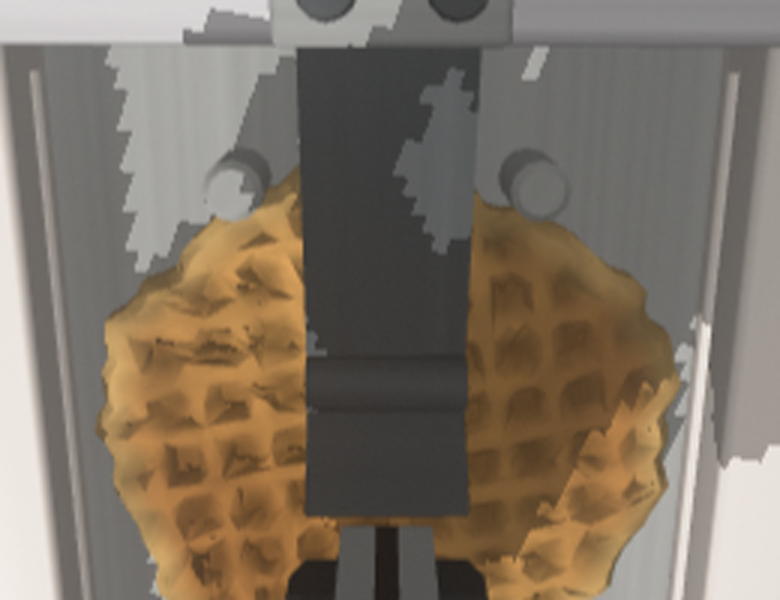

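Emit:
{"api": "step_arm", "payload": {"commands": [[[-0.0002,0.001,-0.0003],0,0],[[0,0,0],0,0],[[0,0,0],0,0]]}}

```text
time_s: 10.92
tool_pos: [0.5219, -0.0425, 0.0288]
tool_rot: [-1.55, -0.015, -1.392]
contact_force: [2.1, -15.4, 28.2]
grip_width: -0.001
```

Emit:
{"api": "step_arm", "payload": {"commands": [[[-0.0002,0.001,0],0,0],[[0,0,0],0,0],[[0,0,0],0,0]]}}

```text
time_s: 11.17
tool_pos: [0.5221, -0.0421, 0.0288]
tool_rot: [-1.55, -0.015, -1.392]
contact_force: [1.8, -17.4, 28.7]
grip_width: 0.003
```

```bash
python3 look.py w14; python3 -c "
import cv2;p=cv2.imread('pics/w14.png')[120:320,190:450];cv2.imwrite('pics/w14z.png',cv2.resize(p,None,fx=3,fy=3,interpolation=cv2.INTER_CUBIC))"
```

```text
{'time_s': np.float64(11.1667), 'tool_pos': array([ 0.5221, -0.0421,  0.0288]), 'tool_rot': array([-1.5499, -0.0152, -1.3918]), 'contact_force': array([  1.8202, -17.3655,  28.6663])}
TCP jig mm [18.04280929 -0.52090066]
```

View pics/w14z.png

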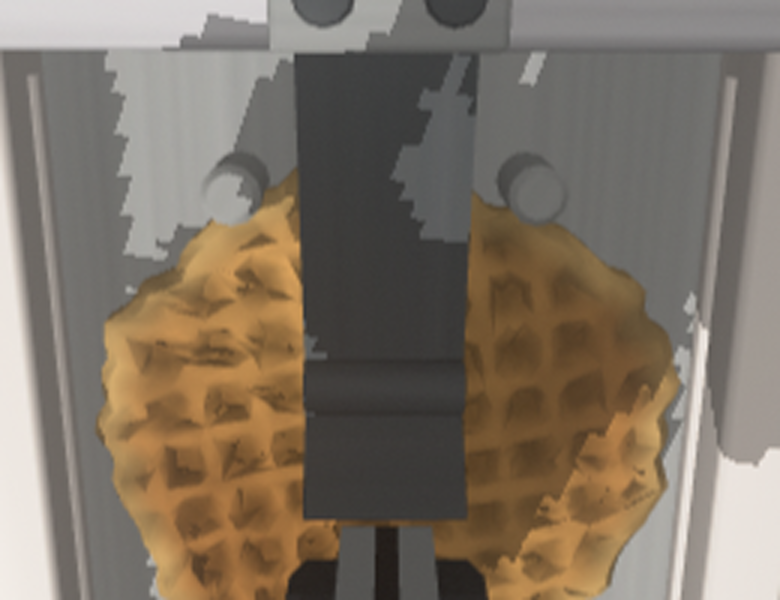

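Emit:
{"api": "step_arm", "payload": {"commands": [[[-0.0008,0.0008,-0.0005],0,0],[[0,0,0],0,0],[[0,0,0],0,0],[[0,0,0],0,0]]}}

```text
time_s: 11.55
tool_pos: [0.5221, -0.042, 0.0288]
tool_rot: [-1.549, -0.016, -1.392]
contact_force: [0.5, -18.6, 30.1]
grip_width: 0.001
```

Emit:
{"api": "step_arm", "payload": {"commands": [[[-0.0006,0.0008,0],0,0],[[0,0,0],0,0],[[0,0,0],0,0]]}}

```text
time_s: 11.8
tool_pos: [0.5222, -0.0416, 0.0288]
tool_rot: [-1.548, -0.017, -1.392]
contact_force: [2.0, -19.5, 29.7]
grip_width: -0.002
```

```bash
python3 look.py w15; python3 - <<'E'
from h import *
pose=np.load("pics/w15p.npy"); th=1.7455; R=np.array([[np.cos(th),-np.sin(th)],[np.sin(th),np.cos(th)]]); t=np.array([.5247,-.0600])
p=cv2.imread("pics/w15.png"); cv2.imwrite('pics/w15z.png',cv2.resize(p[120:320,190:450],None,fx=3,fy=3,interpolation=cv2.INTER_CUBIC))
E
```

```text
{'time_s': np.float64(11.8), 'tool_pos': array([ 0.5222, -0.0416,  0.0288]), 'tool_rot': array([-1.5475, -0.0168, -1.3916]), 'contact_force': array([  2.0295, -19.4602,  29.7077])}
TCP jig mm [18.54394017 -0.74100845]
```

View pics/w15z.png

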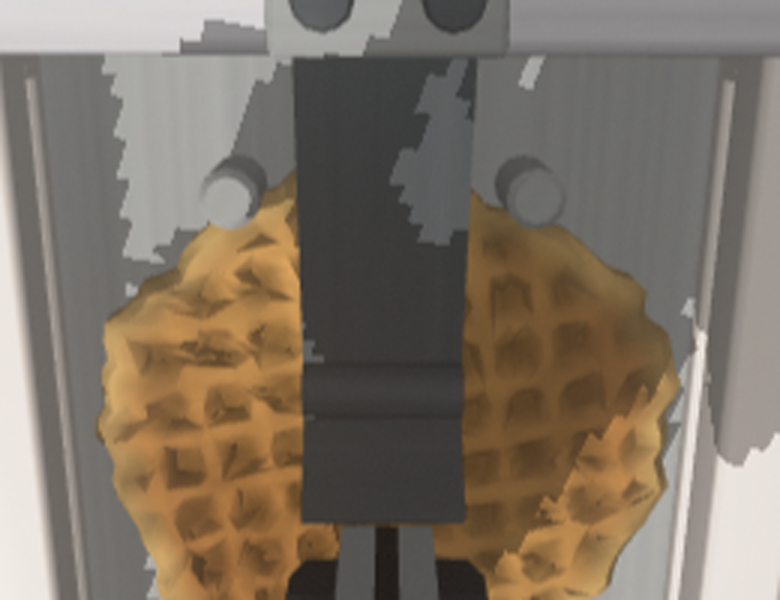

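Emit:
{"api": "step_arm", "payload": {"commands": [[[-0.0016,-0.0003,0],0,0],[[0,0,0],0,0],[[0,0,0],0,0]]}}

```text
time_s: 12.1
tool_pos: [0.5222, -0.0416, 0.0288]
tool_rot: [-1.545, -0.017, -1.392]
contact_force: [4.0, -16.9, 27.9]
grip_width: 0.002
```

Emit:
{"api": "step_arm", "payload": {"commands": [[[-0.0013,-0.0002,0],0,0],[[0,0,0],0,0],[[0,0,0],0,0]]}}

```text
time_s: 12.35
tool_pos: [0.5221, -0.0417, 0.0289]
tool_rot: [-1.543, -0.018, -1.393]
contact_force: [6.5, -15.7, 26.6]
grip_width: 0.003
```

```bash
python3 look.py w16; python3 - <<'E'
from h import *
p=cv2.imread("pics/w16.png"); cv2.imwrite('pics/w16z.png',cv2.resize(p[120:320,190:450],None,fx=3,fy=3,interpolation=cv2.INTER_CUBIC))
E
```

```text
{'time_s': np.float64(12.35), 'tool_pos': array([ 0.5221, -0.0417,  0.0289]), 'tool_rot': array([-1.5432, -0.0176, -1.3927]), 'contact_force': array([  6.5075, -15.7168,  26.6474])}
TCP jig mm [18.48944049 -0.61772829]
```

View pics/w16z.png

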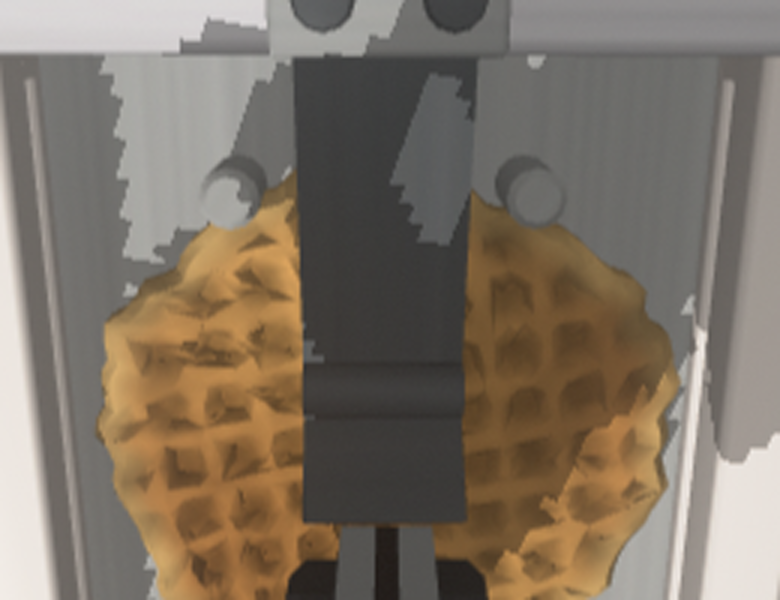

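Emit:
{"api": "step_arm", "payload": {"commands": [[[0.001,0,0],0,0],[[0.001,-0.0008,0],0,0],[[0,-0.0008,0],0,0],[[0,0,0],0,0],[[0,0,0],0,0]]}}

```text
time_s: 12.82
tool_pos: [0.5221, -0.0417, 0.0288]
tool_rot: [-1.546, -0.015, -1.393]
contact_force: [4.6, -12.3, 28.4]
grip_width: -0.002
```

```bash
python3 look.py w17; python3 - <<'E'
from h import *
p=cv2.imread("pics/w17.png"); cv2.imwrite('pics/w17z.png',cv2.resize(p[120:320,190:450],None,fx=3,fy=3,interpolation=cv2.INTER_CUBIC))
E
```

```text
{'time_s': np.float64(12.8167), 'tool_pos': array([ 0.5221, -0.0417,  0.0288]), 'tool_rot': array([-1.5459, -0.0154, -1.393 ]), 'contact_force': array([  4.5868, -12.2987,  28.4487])}
TCP jig mm [18.42441251 -0.66242484]
```

View pics/w17z.png

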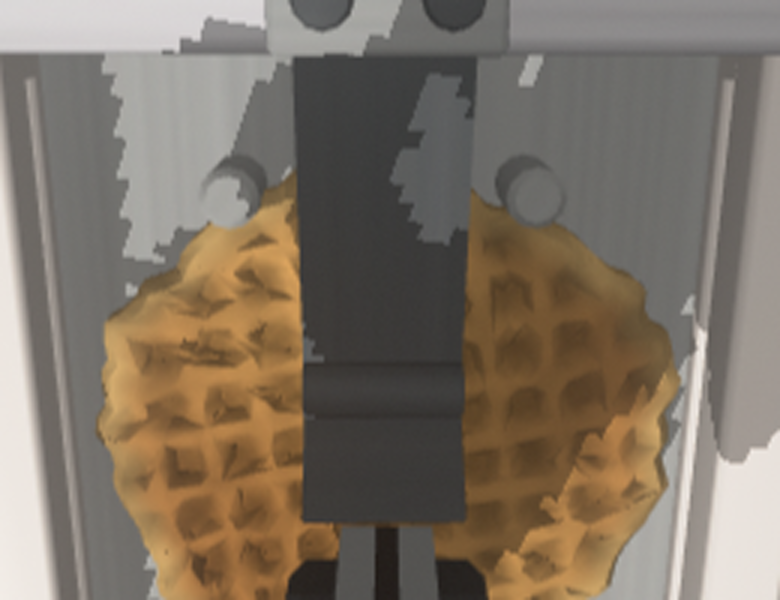

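Emit:
{"api": "step_arm", "payload": {"commands": [[[0.0005,-0.0007,0.0012],0,0],[[0.0004,-0.0006,0.0012],0,0],[[0.0003,-0.0005,0.0012],0,0],[[0,0,0],0,0],[[0,0,0],0,0]]}}

```text
time_s: 13.28
tool_pos: [0.5192, -0.0404, 0.0289]
tool_rot: [-1.554, -0.009, -1.394]
contact_force: [4.5, -4.2, 14.1]
grip_width: -0.005
```

```bash
python3 look.py w18; python3 - <<'E'
from h import *
p=cv2.imread("pics/w18.png"); cv2.imwrite('pics/w18z.png',cv2.resize(p[120:320,190:450],None,fx=3,fy=3,interpolation=cv2.INTER_CUBIC))
E
```

```text
{'time_s': np.float64(13.2833), 'tool_pos': array([ 0.5192, -0.0404,  0.0289]), 'tool_rot': array([-1.5541, -0.0092, -1.3941]), 'contact_force': array([ 4.5229, -4.2445, 14.1279])}
TCP jig mm [20.27266666  2.03219375]
```

View pics/w18z.png

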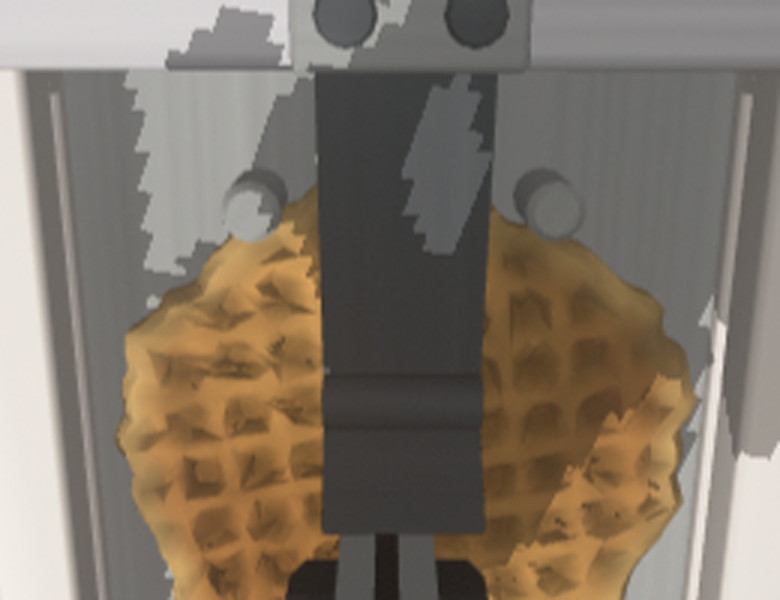

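Emit:
{"api": "step_arm", "payload": {"commands": [[[0.001,-0.0006,0],0,0],[[0.001,-0.0004,0],0,0],[[0,0,0],0,0]]}}

```text
time_s: 13.58
tool_pos: [0.5192, -0.0404, 0.0289]
tool_rot: [-1.557, -0.007, -1.394]
contact_force: [4.3, -3.2, 16.8]
grip_width: 0.001
```

Emit:
{"api": "step_arm", "payload": {"commands": [[[0.001,-0.0012,0.001],0,0],[[0.0008,-0.0006,0.0015],0,0],[[0,-0.0003,0.002],0,0],[[0,-0.001,0.005],0,0],[[0,0,0],0,0]]}}

```text
time_s: 14.0
tool_pos: [0.5132, -0.04, 0.033]
tool_rot: [-1.572, 0.001, -1.394]
contact_force: [-0.1, 0.3, -0.4]
grip_width: 0.001
```

```bash
python3 look.py w19; python3 - <<'E'
from h import *
p=cv2.imread("pics/w19.png"); cv2.imwrite('pics/w19z.png',cv2.resize(p[120:320,190:450],None,fx=3,fy=3,interpolation=cv2.INTER_CUBIC))
E
```

```text
{'time_s': np.float64(14.0), 'tool_pos': array([ 0.5132, -0.04  ,  0.033 ]), 'tool_rot': array([-1.5722e+00,  7.0000e-04, -1.3938e+00]), 'contact_force': array([-0.1051,  0.2639, -0.4137])}
TCP jig mm [21.70493646  7.85410143]
```

View pics/w19z.png

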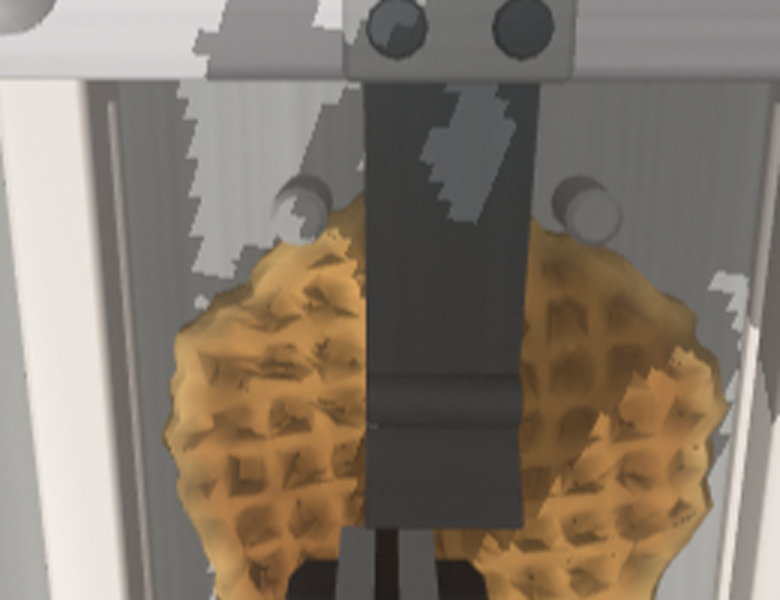

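Emit:
{"api": "step_arm", "payload": {"commands": [[[0.002,-0.01,0.01],0,0],[[0.002,-0.01,0.02],0,0],[[0.002,-0.015,0.03],0,0],[[0.002,-0.02,0.03],0,0],[[0.002,-0.02,0.03],0,0],[[0,-0.02,0.02],0,0],[[0,0,0],0,0],[[0,0,0],0,0],[[0,0,0],0,0]]}}

```text
time_s: 14.8
tool_pos: [0.5204, -0.1108, 0.1372]
tool_rot: [-1.573, 0.002, -1.394]
contact_force: [-0.1, 0.1, 0.5]
grip_width: -0.004
```

```bash
python3 look.py w20; python3 - <<'E'
from h import *
p=cv2.imread("pics/w20.png")
print(p.shape)
E
```

```text
{'time_s': np.float64(14.8), 'tool_pos': array([ 0.5204, -0.1108,  0.1372]), 'tool_rot': array([-1.5727,  0.0016, -1.3943]), 'contact_force': array([-0.1472,  0.0748,  0.5246])}
TCP jig mm [-49.31390337  13.11277151]
(480, 640, 3)
```

View pics/w20.png

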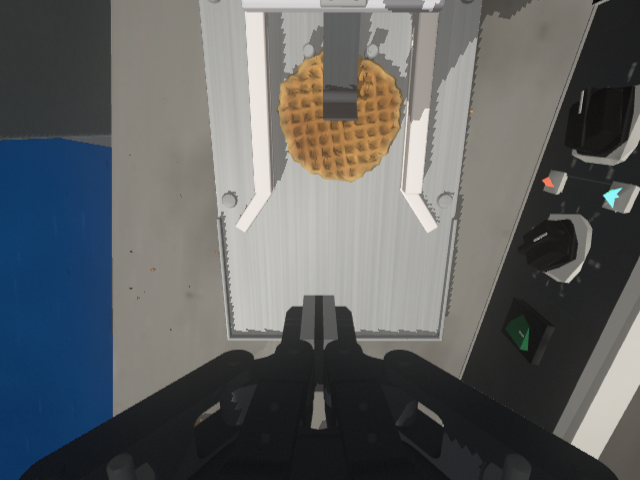

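Clear of the jig, and the waffle lies under the spring at (340,116), touching or very close to the pins at (308,50) and (373,50). Next I'll measure the seating.

```bash
python3 - <<'E'
from h import *
pose=np.load("pics/w20p.npy"); p=cv2.imread("pics/w20.png")
cv2.imwrite("pics/w20z.png",cv2.resize(p[25:205,255:425],None,fx=4.4,fy=3.3*4.4/3.3,interpolation=cv2.INTER_CUBIC)[:600])
p2,_=vision.camera("top"); cv2.imwrite("pics/top1.png",p2); cv2.imwrite("pics/top1z.png",cv2.resize(p2[165:300,245:425],None,fx=4.4,fy=4.4,interpolation=cv2.INTER_CUBIC))
E
```

```text
(no output)
```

View pics/w20z.png

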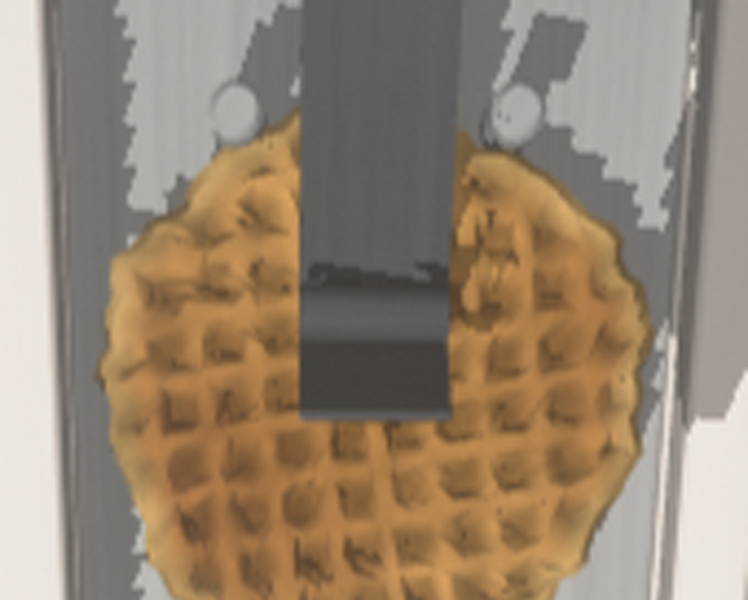

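View pics/top1z.png

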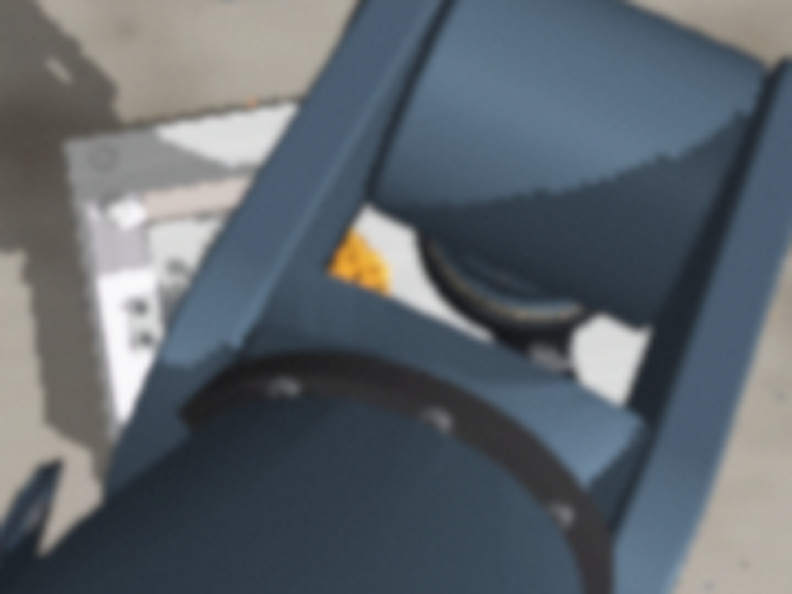

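```bash
cat > seat.py <<'E'
import sys
from h import *
n=sys.argv[1]; pose=np.load(f"pics/{n}p.npy"); p=cv2.imread(f"pics/{n}.png")
th=1.7455; R=np.array([[np.cos(th),-np.sin(th)],[np.sin(th),np.cos(th)]]); t=np.array([.5247,-.0600])
f=lambda u,v,z:R.T@(wray(pose,(u,v),z)[:2]-t)*1e3
pins=[f(*eval(a),.026) for a in sys.argv[2:4]]; print("pins",pins)
m=orange(p); m[260:]=0; m=cv2.morphologyEx(m,cv2.MORPH_OPEN,np.ones((3,3)))
ks=[k for k in cv2.findContours(m,0,2)[0] if cv2.contourArea(k)>100]
h=cv2.convexHull(np.vstack(ks)); P=np.array([f(*q[0],.0165) for q in np.vstack(ks)])
from scipy.optimize import least_squares
c0=np.array([f(*cv2.minEnclosingCircle(h)[0],.0165)[0],f(*cv2.minEnclosingCircle(h)[0],.0165)[1]])
d=np.linalg.norm(P-c0,axis=1); Q=P[(d>39)]
r=least_squares(lambda x:np.hypot(*(Q-x[:2]).T)-x[2],[*c0,43],loss="soft_l1").x
mid=(pins[0]+pins[1])/2; print("circle",r,"rel home mm",r[:2]-(mid-[42.5,0]))
for q in pins: print("rim gap pin",np.linalg.norm(q-r[:2])-4-r[2], "dist",np.linalg.norm(q-r[:2]))
E
python3 seat.py w20 "(237/4.4+254.6,111/4.4+24.6)" "(516/4.4+254.6,113/4.4+24.6)"
```

```text
pins [array([78.13782074, 19.62849322]), array([ 77.92006002, -20.01583171])]
circle [38.90644212 -0.94698479 41.24382448] rel home mm [ 3.37750174 -0.75331555]
rim gap pin -0.9442605489488329 dist 44.299563926627954
rim gap pin -1.8193693342039836 dist 43.4244551413728
```

Emit:
{"api": "step_arm", "payload": {"commands": [[[0,-0.02,0.03],0,0],[[-0.01,-0.03,0.03],0,0],[[-0.01,-0.03,0.03],0,0],[[-0.01,-0.03,0.03],0,0],[[-0.01,-0.03,0.03],0,0],[[-0.01,-0.03,0.03],0,0],[[0,-0.03,0.02],0,0],[[0,0,0],0,0],[[0,0,0],0,0],[[0,0,0],0,0]]}}

```text
time_s: 15.73
tool_pos: [0.4832, -0.2598, 0.2862]
tool_rot: [-1.573, 0.004, -1.393]
contact_force: [-0.5, 0.5, -0.3]
grip_width: -0.002
```

Emit:
{"api": "step_arm", "payload": {"commands": [[[0,-0.04,0],0,0],[[0,-0.04,0],0,0],[[0,-0.04,0],0,0],[[0,-0.04,0],0,0],[[0,-0.04,0],0,0],[[0,-0.03,0],0,0],[[0,0,0],0,0],[[0,0,0],0,0],[[0,0,0],0,0]]}}

```text
time_s: 16.48
tool_pos: [0.4839, -0.4316, 0.2861]
tool_rot: [-1.572, 0.004, -1.393]
contact_force: [-0.4, 1.5, -0.7]
grip_width: 0.001
```

```bash
python3 - <<'E'
from h import *
s=ctrl.observe(); print(s["time_s"],s["tool_pos"],s["contact_force"])
for n in("top","scene"):
    p,_=vision.camera(n); cv2.imwrite(f"pics/{n}2.png",p)
    q=p[165:300,245:425] if n=="top" else p[205:315,245:390]
    cv2.imwrite(f"pics/{n}2z.png",cv2.resize(q,None,fx=4.4,fy=4.4,interpolation=cv2.INTER_CUBIC))
    cc=vision.camera_params(n)
    for k in cv2.findContours(orange(p),0,2)[0]:
        if cv2.contourArea(k)>250: e=cv2.fitEllipse(k); print(n,np.round(e[0],1),np.round(e[1],1),np.round(ray(cc,e[0],.019),4))
E
```

```text
16.4833 [ 0.48388829 -0.43158972  0.28609706] [-0.37279565  1.51233668 -0.6588877 ]
top [484.8 268.2] [41.2 44.6] [ 0.4556 -0.3524  0.019 ]
top [177.  250.6] [41.7 44.6] [0.4841 0.236  0.019 ]
top [312.2 233.6] [40.1 41.1] [ 0.5191 -0.0245  0.019 ]
top [514.5 232.1] [39.3 41.8] [ 0.5248 -0.41    0.019 ]
top [539.9 195.7] [40.  43.6] [ 0.5955 -0.4603  0.019 ]
top [133.1 179. ] [32.5 58. ] [0.6238 0.3281 0.019 ]
scene [246.  352.9] [37.2 48.2] [0.4729 0.2524 0.019 ]
scene [155.9 320.8] [39.  90.8] [0.665  0.2845 0.019 ]
scene [312.6 262.5] [20.4 36.9] [ 0.5168 -0.0209  0.019 ]
scene [393.  201.2] [22.9 58. ] [ 0.4832 -0.3635  0.019 ]
```

View pics/top2z.png

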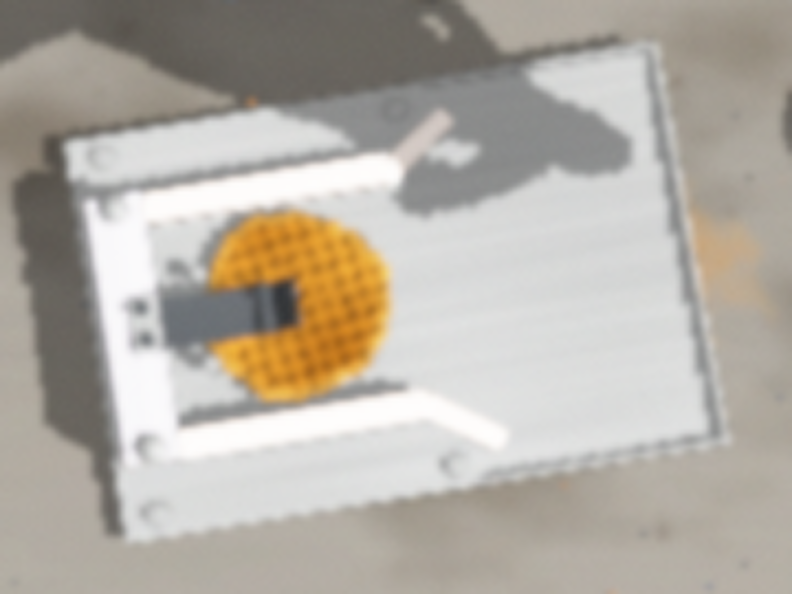

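View pics/scene2z.png

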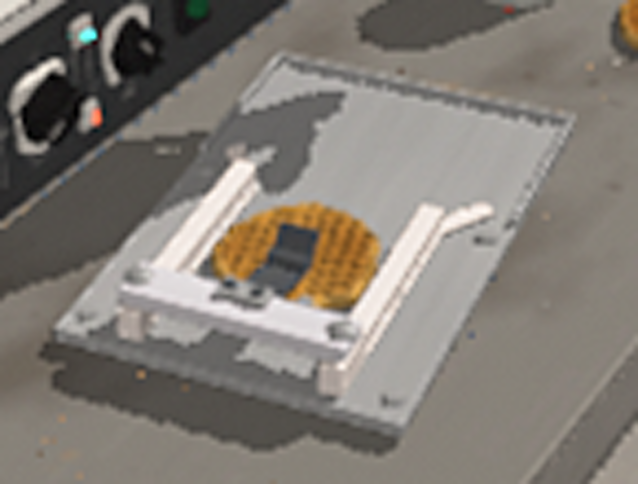

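View pics/top2.png

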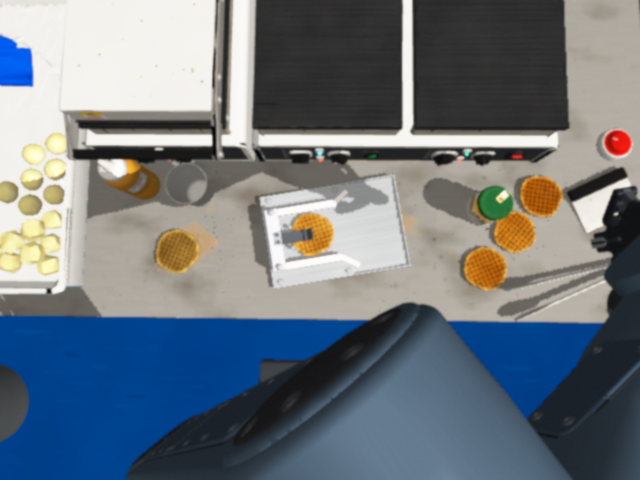

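```bash
python3 -c "
from rig import ctrl
print(ctrl.observe()['contact_force']); print(ctrl.finish_job())"
```

```text
[-0.74593628  1.26154331  0.71122658]
the job is handed in; nothing more can be done
None
```

The waffle is in the jig, under the leaf spring and up against the stop pins, and the job is handed in. I pressed the shut fingertips on its rear half, at 15–20 N on the infeed and up to about 30 N under the spring. I slid it to the centre line and then down the lane in one go, without lifting it. The clock read 16.5 s at the last check.

**Seating:** At the pins the waffle stopped moving while the forward force rose from about 10 to 19 N. Pushing it sideways no longer moved it either, so I take it to be against both pins. The fingertip kept about 5 mm or more from the spring throughout.

**Release:** As I eased off, the arm's built-up flex made the fingertip slip several millimetres sideways over the waffle. Pictures taken afterwards show the waffle still in place.

**Last checks:**
- **Final views:** they show the waffle lying flat under the spring, centred within about 1 mm.
- **Other objects:** the loose waffles on both sides measured unmoved (within 1 mm), and the jar looks unmoved in the top view.
- **Arm:** it is well clear, about 28 cm up and to the right of the jig.

**Disagreement:** the camera measurements put the waffle's centre about 3–5 mm past the nominal home point. The fit also overlaps the right pin about 0.9 mm more than the left. The pins make the first impossible. I put both down to calibration and rim-outline error, but sub-millimetre contact on both pins rests on the force readings rather than the images.

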